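# Isolate a trap test pot and back off its knurled cap ring two turns

## Robot

A 6-joint arm with a two-finger parallel gripper is mounted at the origin on the work surface. World frame = base frame: x ahead of the robot, y to its left, z up, the work surface at z = 0. Lengths are in m, angles in rad, forces in N, time in s.
With the tool pointing down it reaches from about 0.4 to 0.825 m from the base axis. Payload 7 kg.
Tool frame: the origin (TCP) lies at the very end of the fingers, on their centre line; the grasp point (between the pads) lies 19 mm behind it; z points along the fingers, y is the line along which they close (so a half turn about z gives the same grasp; the last joint's range is limited). The gripper opens to 88 mm and grips with 3 to 60 N. Pads are 19 mm wide; open, the fingers measure 130 mm over their backs; the gripper's body (78 mm by 193 mm) begins 47 mm behind the grasp point.
Start: joints at [-0.874, 0.359, 0.012, 0, -1.224, -0.288], TCP at [0.268, -0.619, 0.227] pointing down, gripper open.
Joint ranges: [-3.07, 3.07], [-1.43, 2.12], [-1.02, 1.25], [-3.03, 1.67], [-3.05, -0], [-3.03, 3.03]. Speed limits (rad/s): [2.39, 2.39, 3.01, 3.14, 3.14, 3.14].

## Interface

Orientations are given as [roll, pitch, yaw] about the fixed x, y, z axes, in that order (R = Rz(yaw) Ry(pitch) Rx(roll)).
In Python, from station import arm gives the robot as it stands. The module is installed in compiled form; this text tells all that it offers.
- The arm moves only by the shell command python3 -m crank 'ROWS' [FORCE]. ROWS is JSON, a list of rows, each an object of numbers: "dx", "dy", "dz": the shift along the world's x, y, z in m; "twist": the turn about the world's z in degrees; "grip": the opening, from -1 (shut) to 1 (fully open). A call has exactly 5 rows; each row is the pose to reach, as a shift and turn from the pose commanded when the call began; what a row does not reach only later rows make up. A row lasts 1/12 s, in which the tool goes at most 41.7 mm and 7.16 degrees, less where a joint would pass 70% of its speed; a pose out of reach is approached as far as the arm can. A call with a gripper value outside its range is refused whole. The fingers move at their own pace and stop on an object; FORCE is the grip in N (left out, the last holds). Time passes only in rows, so rows that repeat a pose let the fingers close, or fill a call up. It gives the time, the measured TCP pose, the force, the opening and the grip force at its end, in the units of the state.
- arm.get_state(): the state, without advancing time (a new reading comes with each control period).
- arm.grab_frame(name): name is "side" or "top" or "wrist"; returns the picture (420x560x3 uint8, red, green, blue); there is no depth.
- arm.get_calibration(name): a dict with "fx", "fy", "cx", "cy" (pixels), "cam_to_world" (4x4, takes a point from camera to world coordinates); the wrist camera has in their place "tool_from_camera" (4x4, takes a point from camera to tool coordinates, whose origin is the TCP and whose axes are the flange's). Camera axes: x right, y down, z forward; pixel columns grow to the right and rows downward; lengths in m; the calibration is good to about 2 mm. A picture is of the moment at which its call begins: read the wrist's pose just before it. get_calibration takes no time and is no camera call.
- arm.job_done(): hands the job in; it is judged then, once.
The state is a dict: "t": time; "q": joint angles; "qd": joint speeds; "joint_efforts": joint torques, N m; "eef_pos": TCP position; "ee_rot": TCP orientation; "force": force on the tool from outside, world axes, zero at the start; "moment": the same for the moment, N m; "width": finger opening in m; "gripper_force": force on a finger pad.
Only numpy, scipy, OpenCV 4.12 (cv2) and the standard library are available. Lean on these libraries where they do the work, as an engineer would, in place of code of your own. Each camera call takes 0.05 s, during which the arm holds its last target. There are 200 camera calls.

## Task

Get the test pot with the flat disc cap ready to vent: first push its inlet lever a quarter turn clockwise until the valve is fully shut, then roll a fingertip round the knurled ring that holds the cap and back it off two full turns anticlockwise, no further, so that it stays on its thread. Only push and roll, never grip or force anything, and leave the pot with the domed sight glass and all the loose parts lying about as they are.

Things in the scene. Friction and masses are not known exactly. Their poses are not given: they have to be found in the camera images.
- pot_flat: Test pot with the flat disc cap, bolted to the shelf; origin on its vertical axis at the shelf, y axis along the inlet pipe to the valve and elbow, x along the outlet. Cap 60 mm across, flat top 124 mm above the shelf, does not move. Body under the ring at most 88 mm across. Above 84 mm from the shelf only ring and cap stand within 150 mm of the axis. The pipes end 178 mm (y) and 118 mm (x) from it.
- ring_flat_centre (a point): Centre of its knurled stainless ring: on the vertical axis, half-way up the 18 mm high rim, 105 mm above the shelf when tight; it turns and rises with the ring. Ring 96 mm across over the knurl: 36 upright round ridges standing 2 mm out of a 92 mm core. The x axis points to the one dark spanner slot (radial, 15 by 10 mm) in its bright top face. It cannot tilt or shift sideways.
- ring_flat (a joint): Turn of that ring in rad: 0 tight (as it starts), growing anticlockwise seen from above, 6.283 a full turn; it rises 3 mm a turn, stays where it is left, and comes to the end of its thread at 4 turns. Rubbing friction 0.08 N m, so about 2 N along the rim turns it.
- lever_flat_pivot (a point): Pivot of the inlet ball valve's lever on the flat-capped pot, vertical axis, 95 mm from the ring's axis, 72 mm above the shelf.
- lever_flat_handle (a point): Middle of that lever's black sleeve, 66 mm from the pivot, 72 mm above the shelf, moving with the lever. Sleeve 62 mm long (35 to 97 mm from the pivot), 20 mm wide, 12 mm high. Open, the lever points straight away from the pot, over the inlet pipe (its hexagons and elbow are up to 63 mm above the shelf).
- lever_flat (a joint): Turn of that lever in rad: 0 open (in line with the pipe), 1.571 shut (square to the pipe, against its stop), growing clockwise seen from above. It starts between 0 and 0.3, turns freely on pushing with about 4 N at the sleeve and stays where it is left.
- ring_dome_centre (a point): Same point on the like ring of the other pot, the one with a glass dome (58 mm across, top 144 mm above the shelf). To be left alone.
- ring_dome (a joint): Turn of the domed pot's ring, as joint ring_flat. To be left at 0.
- lever_dome_handle (a point): Middle of the sleeve of the domed pot's inlet lever, same sizes. To be left alone.
- cap1: Loose stainless disc cap lying flat, 58 mm across, 16 mm high; origin at the centre of its underside.
- cap2: A second such loose cap.
- cap3: A third such loose cap.
- check_valve: Loose brass check valve, 82 mm long (its x axis), about 44 mm wide and 50 mm high; origin under its middle.
- trap_body: Loose green enamelled bucket trap body, 116 mm across its top flange (120 mm over its side bosses), 122 mm high over the studs, 2.6 kg; origin at the centre of its underside.
- hook_spanner: Loose flat steel hook spanner, about 205 mm long, 6 mm thick, handle along -y of its frame; origin under its middle.

How it is judged:
On the way, in this order (a step that is already met when the one before it is completed fails the run):
1. the flat-capped pot's inlet lever is against its shut stop while the ring is still tight (value of joint lever_flat above 1.43 rad and value of joint ring_flat below 0.6 rad), for 0.2 s.
2. its knurled ring is backed off two full turns, give or take a quarter (value of joint ring_flat between 11 and 14.14 rad and value of joint lever_flat above 1.43 rad), for 0.2 s.
At the end, for the whole second after the job is handed in: The flat-capped pot's inlet lever is shut (within 8 degrees of its stop), its ring is at rest 2 turns off tight (1.75 to 2.25 turns), the domed pot's ring and lever are as they were and no loose part has moved more than 20 mm (all of step 2 and velocity of joint ring_flat between -0.05 and 0.05 rad/s and value of joint ring_dome below 0.3 rad and distance of each of lever_dome_handle, cap1, cap2, cap3, check_valve, trap_body, hook_spanner from where it was at the start of the episode below 0.02 m); the robot touches nothing.
It fails at once if the ring is loosened while the inlet is not shut (value of joint ring_flat above 0.6 rad and value of joint lever_flat below 1.35 rad).
It fails at once if the ring is run back more than two and a half turns (value of joint ring_flat above 15.7 rad).
It fails at once if the lever or the ring is gripped or forced (finger force over 35 N on the lever, 50 N on the ring) (contact force between the fingers and lever_flat above 35 N or contact force between the fingers and ring_flat above 50 N).
It fails at once if the domed pot's ring or lever is moved (value of joint ring_dome above 0.3 rad or distance of lever_dome_handle from where it was at the start of the episode above 0.02 m).
It fails at once if a loose part is shifted or lifted by more than 20 mm (distance of any of cap1, cap2, cap3, check_valve, trap_body, hook_spanner from where it was at the start of the episode above 0.02 m).
It also fails if it takes over 67 s, if anything falls off the work surface, if the arm or the gripper's body presses on something with over 40 N, if the wrist force passes 120 N, or if a joint passes its speed limit or range.

## Working session

There is one attempt and no reset: what is moved stays moved. The work goes in short steps, Python scripts to look and compute and a shell command to move; the robot and the scene stay as the last step left them, time stands still between calls to the robot, and variables do not carry over. Pictures are saved under pics/ and viewed, at most 10 in all, crops included, and the job is handed in when it is done.

```bash
mkdir -p pics
cat > h.py <<'E'
import numpy as np,cv2
from station import arm
from scipy.spatial.transform import Rotation as R
def cal(n):
    c=arm.get_calibration(n); return c
def ray(n,u,v,z,T=None):
    c=cal(n); T=np.array(c["cam_to_world"]) if T is None else T
    d=T[:3,:3]@np.array([(u-c["cx"])/c["fx"],(v-c["cy"])/c["fy"],1]); o=T[:3,3]
    return o+d*(z-o[2])/d[2]
def proj(n,p,T=None):
    c=cal(n); T=np.array(c["cam_to_world"]) if T is None else T
    q=np.linalg.inv(T)@np.append(p,1); return np.array([c["fx"]*q[0]/q[2]+c["cx"],c["fy"]*q[1]/q[2]+c["cy"]])
E
python3 - <<'E'
from h import *
for n in ["top","side"]:
    f=arm.grab_frame(n); cv2.imwrite(f"pics/{n}0.png",cv2.resize(f[:,:,::-1],(800,600),interpolation=cv2.INTER_CUBIC)); np.save(f"{n}0.npy",f)
    c=cal(n); print(n,c["fx"],np.round(c["cam_to_world"],3).tolist())
print(arm.get_state())
E
```

```text
top 411.5402238183709 [[-0.019, -0.979, 0.204, 0.317], [-1.0, 0.017, -0.01, 0.042], [0.006, -0.204, -0.979, 1.262], [0.0, 0.0, 0.0, 1.0]]
side 499.3755974060261 [[0.862, -0.3, 0.408, 0.005], [-0.506, -0.497, 0.704, -0.9], [-0.008, -0.814, -0.581, 0.872], [0.0, 0.0, 0.0, 1.0]]
{'t': 0.1, 'q': array([-8.73920676e-01,  3.59349617e-01,  1.11605080e-02, -2.93073234e-04,
       -1.22411556e+00, -2.88064646e-01]), 'qd': array([ 0.00064822, -0.00232393,  0.00206103, -0.00030894,  0.00098792,
        0.00030397]), 'joint_efforts': array([-8.67390772e-04, -5.84162343e+01,  2.93750632e+01,  7.01559216e+00,
        1.01276266e-02, -6.62409366e-05]), 'eef_pos': array([ 0.26809998, -0.61899838,  0.22570132]), 'ee_rot': array([ 3.14006819e+00, -1.64383200e-04, -2.73288131e+00]), 'force': array([-1.03157482, -0.5211554 , -0.69618778]), 'moment': array([-0.06634453, -0.03668562,  0.00811069]), 'gripper_force': 0.0, 'width': 0.0877080683978616}
```

View pics/top0.png

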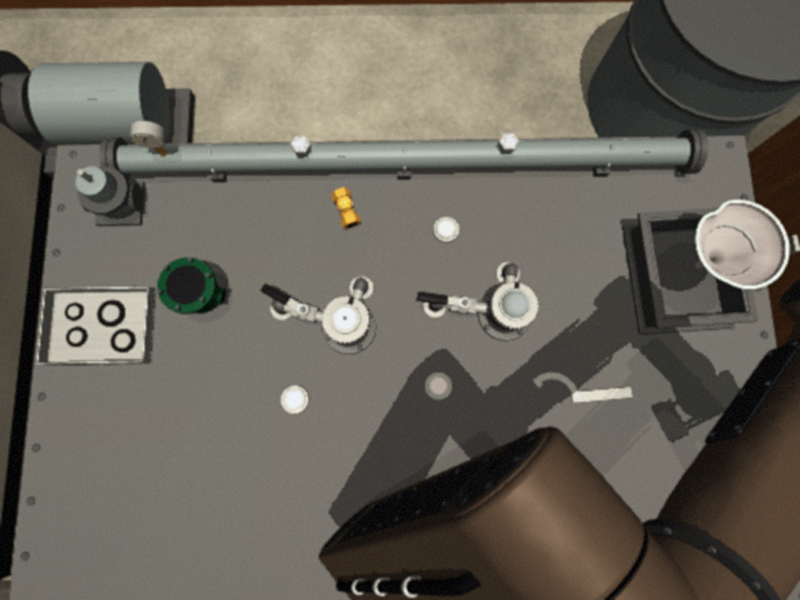

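View pics/side0.png

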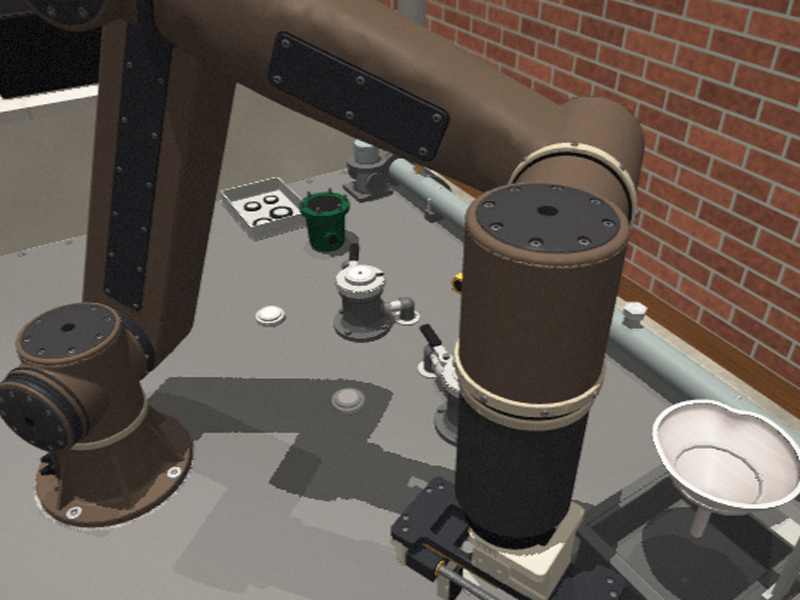

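Top view: the flat-capped pot is at about (345,319) with its lever sleeve at (277,295), pointing left (+y). The domed pot is at (515,303), the trap at (190,287) and caps at (294,399), (438,385) and (446,229). I'll enlarge.

Run:
```python
from h import *
f=np.load("top0.npy"); c=f[180:265,165:285]
cv2.imwrite("pics/crop0.png",cv2.resize(c[:,:,::-1],None,fx=6.6,fy=6.6,interpolation=cv2.INTER_CUBIC))
```

```text
(no output)
```

View pics/crop0.png

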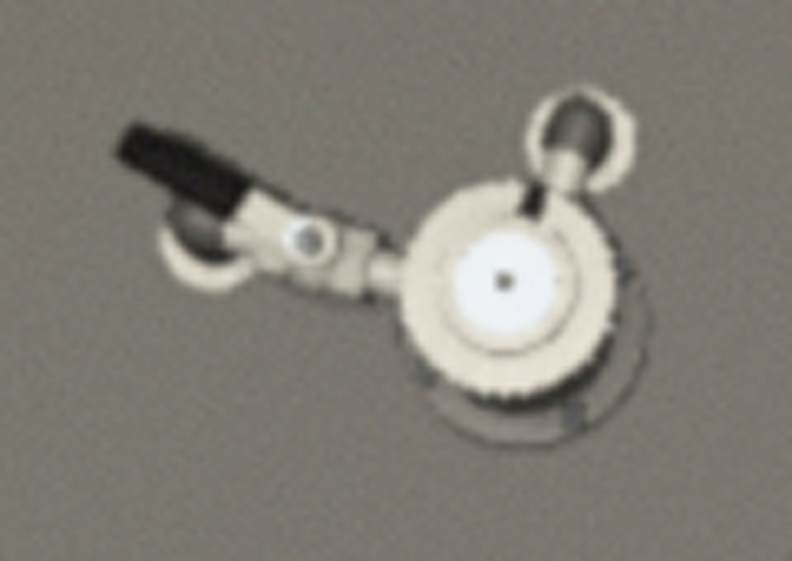

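Crop: cap-centre dot at (504,281), lever pivot at (308,238), sleeve from (128,140) to (240,197), spanner slot at (535,200).

Run:
```python
from h import *
def P(u,v,z): return ray("top",165+(u+.5)/6.6-.5,180+(v+.5)/6.6-.5,z)[:2]
a=P(504,281,.124); pv=P(308,238,.080); h0=P(124,138,.076); h1=P(242,196,.076); s=P(535,200,.114)
hc=(h0+h1)/2
print("axis",a,"pivot",pv,np.linalg.norm(pv-a),"handle",hc,np.linalg.norm(hc-pv),"slot",s-a)
ang=lambda v:np.degrees(np.arctan2(v[1],v[0]))
print("pipe",ang(pv-a),"lever",ang(hc-pv),"slot",ang(s-a), "r",np.hypot(*a))
g=1/1.42857
for n,(u,v,z) in dict(dome=(515,303,.144),trap=(190,280,.11),cap1=(294,399,.016),cap2=(438,385,.016),cap3=(446,229,.016),chk=(346,207,.03),dl=(433,298,.072),pan=(150,330,.03)).items():
  print(n,ray("top",u*g,v*g,z)[:2].round(3))
print(R.from_euler('xyz',arm.get_state()['ee_rot']).as_matrix().round(2).tolist())
```

```text
axis [0.51140114 0.12591339] pivot [0.53968828 0.21572015] 0.09415635115297108 handle [0.5736478  0.27246157] 0.06612743015693603 slot [ 0.03685091 -0.01268626]
pipe 72.51672470205756 lever 59.09964313044479 slot -18.99648467374483 r 0.5266738099883835
dome [ 0.53  -0.207]
trap [0.595 0.436]
cap1 [0.359 0.239]
cap2 [ 0.382 -0.063]
cap3 [ 0.725 -0.092]
chk [0.774 0.128]
dl [ 0.558 -0.054]
pan [0.508 0.542]
[[-0.92, -0.4, -0.0], [-0.4, 0.92, 0.0], [0.0, 0.0, -1.0]]
```

```bash
cat > lev.py <<'E'
from h import *
a=np.array([.5114,.1259]); pv=np.array([.5397,.2157])
def C(deg,press=0,rho=.068):
    th=np.radians(deg); u=np.array([np.cos(th),np.sin(th)]); t=np.array([np.sin(th),-np.cos(th)])
    s=.0095*abs(t[0])+.021*abs(t[1]); return pv+rho*u-t*(.010+s-press)
if __name__=="__main__":
    for d in [72,59,45,30,15,0,-10,-14,-17.5]: print(d,C(d).round(4))
    print("clear start",C(59,-.02).round(4))
E
python3 lev.py
python3 -m crank '[{"dx":0,"dy":0.041,"dz":0,"twist":-5,"grip":-1},{"dx":0.01,"dy":0.08,"dz":0,"twist":-10,"grip":-1},{"dx":0.02,"dy":0.12,"dz":0,"twist":-15,"grip":-1},{"dx":0.03,"dy":0.16,"dz":0,"twist":-20,"grip":-1},{"dx":0.04,"dy":0.2,"dz":0,"twist":-23.4,"grip":-1}]' 10
```

```text
72 [0.5364 0.2883]
59 [0.5499 0.2889]
45 [0.5655 0.2861]
30 [0.5821 0.2782]
15 [0.5969 0.2649]
0 [0.6077 0.2467]
-10 [0.6123 0.2357]
-14 [0.6136 0.231 ]
-17.5 [0.6144 0.2266]
clear start [0.5328 0.2992]
t: 0.52
eef_pos: [0.308, -0.4175, 0.226]
ee_rot: [3.141, -0.001, 3.136]
force: [1.4, 0.1, 1.3]
width: 0.0599
gripper_force: 0.0
```

```bash
python3 -m crank '[{"dx":0.012,"dy":0.039},{"dx":0.024,"dy":0.078},{"dx":0.036,"dy":0.117},{"dx":0.048,"dy":0.156},{"dx":0.06,"dy":0.195}]' >/dev/null
python3 -m crank '[{"dx":0.012,"dy":0.039},{"dx":0.024,"dy":0.078},{"dx":0.036,"dy":0.117},{"dx":0.048,"dy":0.156},{"dx":0.06,"dy":0.195}]' >/dev/null
python3 -m crank '[{"dx":0.012,"dy":0.039},{"dx":0.024,"dy":0.078},{"dx":0.036,"dy":0.117},{"dx":0.048,"dy":0.156},{"dx":0.06,"dy":0.195}]' >/dev/null
python3 -m crank '[{"dx":0.01,"dy":0.034},{"dx":0.02,"dy":0.068},{"dx":0.03,"dy":0.1},{"dx":0.04,"dy":0.132},{"dx":0.04,"dy":0.132}]'
python3 - <<'E'
from h import *
f=arm.grab_frame("wrist"); cv2.imwrite("pics/w1.png",cv2.resize(f[:,:,::-1],(800,600),interpolation=cv2.INTER_CUBIC))
s=arm.get_state(); print(s['q'].round(2),s['t'])
E
```

```text
[-0.55  0.09 -0.33 -0.   -1.14 -1.03] 0.5667invalid input at $[0]: expected keys dx, dy, dz, twist, grip
invalid input at $[0]: expected keys dx, dy, dz, twist, grip
invalid input at $[0]: expected keys dx, dy, dz, twist, grip
invalid input at $[0]: expected keys dx, dy, dz, twist, grip
```

View pics/w1.png

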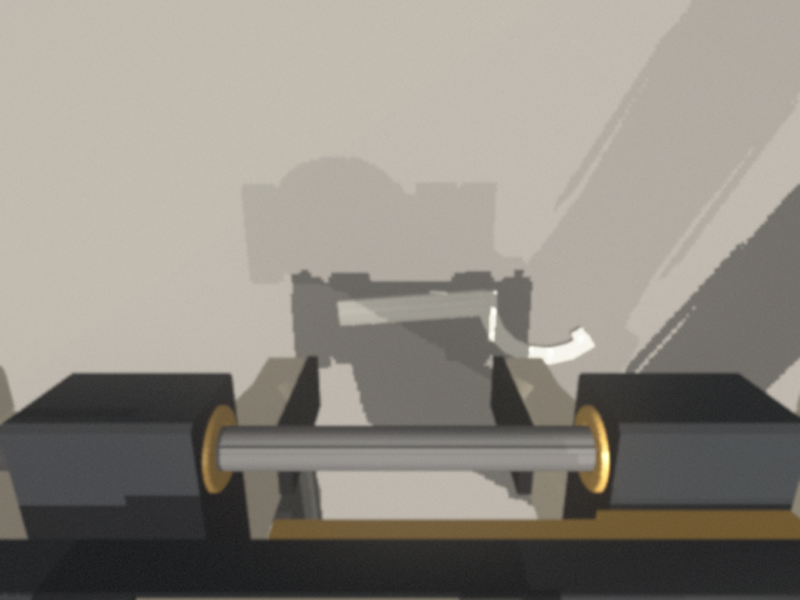

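The moves were refused because every key is required. The wrist view shows the two fingers from behind at (310,420) and (510,420), with the spanner below. I'm repeating the move with full rows.

```bash
python3 -m crank '[{"dx":0.012,"dy":0.039,"dz":0,"twist":0,"grip":-1},{"dx":0.024,"dy":0.078,"dz":0,"twist":0,"grip":-1},{"dx":0.036,"dy":0.117,"dz":0,"twist":0,"grip":-1},{"dx":0.048,"dy":0.156,"dz":0,"twist":0,"grip":-1},{"dx":0.06,"dy":0.195,"dz":0,"twist":0,"grip":-1}]' >/dev/null
python3 -m crank '[{"dx":0.012,"dy":0.039,"dz":0,"twist":0,"grip":-1},{"dx":0.024,"dy":0.078,"dz":0,"twist":0,"grip":-1},{"dx":0.036,"dy":0.117,"dz":0,"twist":0,"grip":-1},{"dx":0.048,"dy":0.156,"dz":0,"twist":0,"grip":-1},{"dx":0.06,"dy":0.195,"dz":0,"twist":0,"grip":-1}]' >/dev/null
python3 -m crank '[{"dx":0.012,"dy":0.039,"dz":0,"twist":0,"grip":-1},{"dx":0.024,"dy":0.078,"dz":0,"twist":0,"grip":-1},{"dx":0.036,"dy":0.117,"dz":0,"twist":0,"grip":-1},{"dx":0.048,"dy":0.156,"dz":0,"twist":0,"grip":-1},{"dx":0.06,"dy":0.195,"dz":0,"twist":0,"grip":-1}]' >/dev/null
python3 -m crank '[{"dx":0.01,"dy":0.034,"dz":0,"twist":0,"grip":-1},{"dx":0.02,"dy":0.068,"dz":0,"twist":0,"grip":-1},{"dx":0.03,"dy":0.1,"dz":0,"twist":0,"grip":-1},{"dx":0.042,"dy":0.132,"dz":0,"twist":0,"grip":-1},{"dx":0.042,"dy":0.132,"dz":0,"twist":0,"grip":-1}]'
python3 - <<'E'
from h import *
f=arm.grab_frame("wrist"); cv2.imwrite("pics/w2.png",cv2.resize(f[:,:,::-1],(800,600),interpolation=cv2.INTER_CUBIC))
s=arm.get_state(); print(s['q'].round(2),s['t'])
E
```

```text
t: 2.23
eef_pos: [0.5317, 0.3023, 0.225]
ee_rot: [-3.141, -0.0, -3.139]
force: [0.3, -0.5, 0.2]
width: 0.0005
gripper_force: 0.0
[ 0.83  0.25 -0.14 -0.   -1.18 -2.4 ] 2.2833
```

View pics/w2.png

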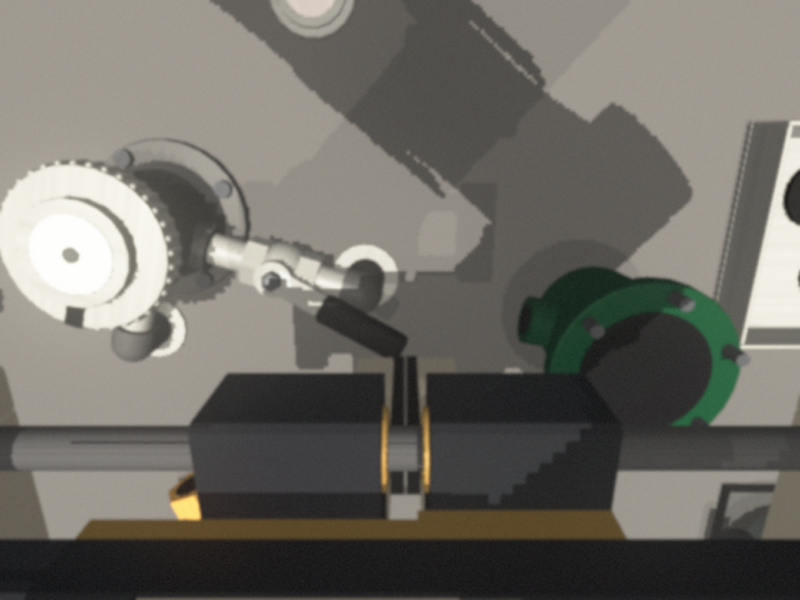

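Wrist view: cap dot at (70,255), pivot at (270,278), sleeve from (320,310) to (405,345), and the closed fingertips at (405,360). I'll check these against the top-camera positions.

Run:
```python
from h import *
s=arm.get_state(); T=np.eye(4); T[:3,:3]=R.from_euler('xyz',s['ee_rot']).as_matrix(); T[:3,3]=s['eef_pos']
tc=np.array(cal("wrist")["tool_from_camera"]); T=T@tc; print(tc.round(3).tolist())
k=.7
for n,u,v,z in [("cap",70,255,.124),("pivot",270,278,.08),("in",326,311,.078),("out",400,349,.078),("trap",650,365,.11)]: print(n,ray("wrist",u*k,v*k,z,T).round(4))
p=s['eef_pos'];print("tcp px",proj("wrist",p,T)/k, [ (proj("wrist",p+np.array(d),T)/k).round() for d in [(-.0095,.021,0),(-.0095,-.021,0),(.0095,.021,0)]])
```

```text
[[0.001, -0.953, -0.302, 0.084], [1.0, 0.001, -0.0, 0.001], [0.0, -0.302, 0.953, -0.158], [0.0, 0.0, 0.0, 1.0]]
cap [0.5085 0.1236 0.124 ]
pivot [0.5331 0.2161 0.08  ]
in [0.5556 0.2498 0.078 ]
out [0.582  0.2975 0.078 ]
trap [0.5776 0.4467 0.11  ]
tcp px [402.94978185 384.50908437] [array([464., 360.]), array([342., 359.]), array([462., 409.])]
```

```bash
python3 -m crank '[{"dx":-0.002,"dy":0,"dz":-0.04,"twist":0,"grip":-1},{"dx":-0.002,"dy":0,"dz":-0.08,"twist":0,"grip":-1},{"dx":-0.002,"dy":0,"dz":-0.12,"twist":0,"grip":-1},{"dx":-0.002,"dy":0,"dz":-0.156,"twist":0,"grip":-1},{"dx":-0.002,"dy":0,"dz":-0.156,"twist":0,"grip":-1}]'
```

```text
t: 2.7
eef_pos: [0.5241, 0.2935, 0.0634]
ee_rot: [-3.134, -0.009, 3.14]
force: [-1.1, -1.3, -1.0]
width: 0.0004
gripper_force: 0.0
```

```bash
python3 -m crank '[{"dx":0,"dy":0,"dz":0,"twist":0,"grip":-1},{"dx":0,"dy":0,"dz":0,"twist":0,"grip":-1},{"dx":0,"dy":0,"dz":0,"twist":0,"grip":-1},{"dx":0,"dy":0,"dz":0,"twist":0,"grip":-1},{"dx":0,"dy":0,"dz":0,"twist":0,"grip":-1}]'
```

```text
t: 3.12
eef_pos: [0.5291, 0.2984, 0.0726]
ee_rot: [3.139, 0.002, -3.141]
force: [0.6, 0.1, 0.1]
width: 0.0003
gripper_force: 0.0
```

```bash
python3 -m crank '[{"dx":0.011,"dy":-0.004,"dz":0,"twist":0,"grip":-1},{"dx":0.022,"dy":-0.009,"dz":0,"twist":0,"grip":-1},{"dx":0.030,"dy":-0.0105,"dz":0,"twist":0,"grip":-1},{"dx":0.038,"dy":-0.012,"dz":0,"twist":0,"grip":-1},{"dx":0.046,"dy":-0.016,"dz":0,"twist":0,"grip":-1}]'
python3 -m crank '[{"dx":0.008,"dy":-0.004,"dz":0,"twist":0,"grip":-1},{"dx":0.0155,"dy":-0.0105,"dz":0,"twist":0,"grip":-1},{"dx":0.0225,"dy":-0.017,"dz":0,"twist":0,"grip":-1},{"dx":0.028,"dy":-0.026,"dz":0,"twist":0,"grip":-1},{"dx":0.0335,"dy":-0.035,"dz":0,"twist":0,"grip":-1}]'
```

```text
t: 3.53
eef_pos: [0.5741, 0.2809, 0.0699]
ee_rot: [-3.141, -0.002, 3.141]
force: [-5.1, 2.1, 0.5]
width: 0.0004
gripper_force: 2.2
t: 3.95
eef_pos: [0.6082, 0.2464, 0.0699]
ee_rot: [3.141, -0.001, 3.141]
force: [-3.2, 4.2, 0.4]
width: 0.0007
gripper_force: 1.9
```

```bash
python3 -m crank '[{"dx":0.003,"dy":-0.005,"dz":0,"twist":0,"grip":-1},{"dx":0.0045,"dy":-0.010,"dz":0,"twist":0,"grip":-1},{"dx":0.006,"dy":-0.014,"dz":0,"twist":0,"grip":-1},{"dx":0.006,"dy":-0.0175,"dz":0,"twist":0,"grip":-1},{"dx":0.006,"dy":-0.0175,"dz":0,"twist":0,"grip":-1}]'
```

```text
t: 4.37
eef_pos: [0.6141, 0.2287, 0.0706]
ee_rot: [3.141, 0.001, -3.141]
force: [1.0, 2.0, -1.1]
width: 0.0004
gripper_force: 0.9
```

```bash
for i in 1; do python3 -m crank '[{"dx":0,"dy":-0.001,"dz":0,"twist":0,"grip":-1},{"dx":0,"dy":-0.002,"dz":0,"twist":0,"grip":-1},{"dx":0,"dy":-0.002,"dz":0,"twist":0,"grip":-1},{"dx":0,"dy":-0.002,"dz":0,"twist":0,"grip":-1},{"dx":0,"dy":-0.002,"dz":0,"twist":0,"grip":-1}]'; done
python3 -m crank '[{"dx":0,"dy":-0.001,"dz":0,"twist":0,"grip":-1},{"dx":0,"dy":-0.002,"dz":0,"twist":0,"grip":-1},{"dx":0,"dy":-0.002,"dz":0,"twist":0,"grip":-1},{"dx":0,"dy":-0.002,"dz":0,"twist":0,"grip":-1},{"dx":0,"dy":-0.002,"dz":0,"twist":0,"grip":-1}]'
```

```text
t: 4.78
eef_pos: [0.614, 0.2274, 0.0707]
ee_rot: [3.141, 0.0, -3.141]
force: [1.2, 2.8, -2.4]
width: 0.0005
gripper_force: 1.8
t: 5.2
eef_pos: [0.6138, 0.2251, 0.0706]
ee_rot: [-3.142, 0.0, -3.141]
force: [1.0, 2.0, -1.9]
width: 0.0009
gripper_force: 1.8
```

```bash
python3 -m crank '[{"dx":0,"dy":-0.001,"dz":0,"twist":0,"grip":-1},{"dx":0,"dy":-0.002,"dz":0,"twist":0,"grip":-1},{"dx":0,"dy":-0.002,"dz":0,"twist":0,"grip":-1},{"dx":0,"dy":-0.002,"dz":0,"twist":0,"grip":-1},{"dx":0,"dy":-0.002,"dz":0,"twist":0,"grip":-1}]'
python3 - <<'E'
from h import *
f=arm.grab_frame("wrist"); cv2.imwrite("pics/w3.png",cv2.resize(f[:,:,::-1],(800,600),interpolation=cv2.INTER_CUBIC))
E
```

```text
t: 5.62
eef_pos: [0.6137, 0.223, 0.0705]
ee_rot: [-3.141, -0.0, -3.141]
force: [-0.5, 2.9, -1.0]
width: 0.0004
gripper_force: 1.5
```

View pics/w3.png

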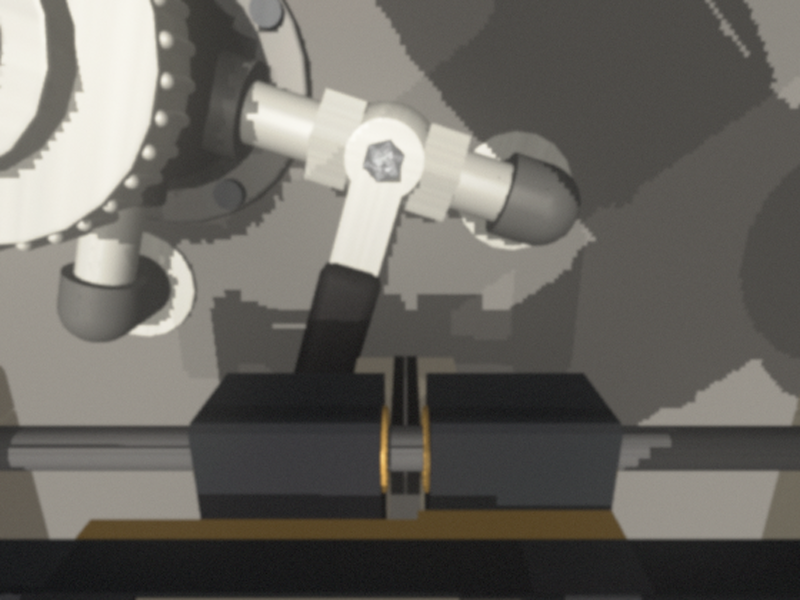

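The wrist view shows the lever from its pivot (383,160) to its sleeve (340,320), almost square to the pipe. I'm creeping on until the stop shows in the force.

```bash
python3 -m crank '[{"dx":0,"dy":-0.001,"dz":0,"twist":0,"grip":-1},{"dx":0,"dy":-0.002,"dz":0,"twist":0,"grip":-1},{"dx":0,"dy":-0.002,"dz":0,"twist":0,"grip":-1},{"dx":0,"dy":-0.002,"dz":0,"twist":0,"grip":-1},{"dx":0,"dy":-0.002,"dz":0,"twist":0,"grip":-1}]'
python3 -m crank '[{"dx":0,"dy":-0.001,"dz":0,"twist":0,"grip":-1},{"dx":0,"dy":-0.001,"dz":0,"twist":0,"grip":-1},{"dx":0,"dy":-0.001,"dz":0,"twist":0,"grip":-1},{"dx":0,"dy":-0.001,"dz":0,"twist":0,"grip":-1},{"dx":0,"dy":-0.001,"dz":0,"twist":0,"grip":-1}]'
python3 - <<'E'
from h import *
s=arm.get_state(); T=np.eye(4); T[:3,:3]=R.from_euler('xyz',[np.pi,0,np.pi]).as_matrix(); T[:3,3]=[.6137,.223,.0705]
T=T@np.array(cal("wrist")["tool_from_camera"]); k=.7
p=[ray("wrist",u*k,v*k,z,T)[:2] for u,v,z in [(383,160,.08),(340,318,.078),(352,270,.078),(287,122,.05),(482,188,.05)]]
a=lambda d:np.degrees(np.arctan2(d[1],d[0]))
print(p,a(p[1]-p[0]),a(p[2]-p[0]),a(p[4]-p[3]))
E
```

```text
t: 6.08
eef_pos: [0.6137, 0.222, 0.0706]
ee_rot: [3.14, 0.0, -3.141]
force: [-2.1, 7.1, -0.4]
width: 0.0004
gripper_force: 3.2
t: 6.5
eef_pos: [0.6138, 0.2218, 0.0706]
ee_rot: [3.139, 0.001, -3.141]
force: [-2.4, 8.9, -1.2]
width: 0.0006
gripper_force: 4.4
[array([0.53725428, 0.21736116]), array([0.5861386 , 0.20295401]), array([0.57030489, 0.20727324]), array([0.52634228, 0.18397403]), array([0.54812473, 0.25055975])] -16.421259283228423 -16.973573337675667 71.88532471152848
```

```bash
python3 -m crank '[{"dx":0,"dy":0.01,"dz":0,"twist":0,"grip":-1},{"dx":0,"dy":0.012,"dz":0.03,"twist":0,"grip":-1},{"dx":0,"dy":0.012,"dz":0.06,"twist":0,"grip":-1},{"dx":-0.02,"dy":0.005,"dz":0.085,"twist":0,"grip":-1},{"dx":-0.05,"dy":-0.01,"dz":0.094,"twist":0,"grip":-1}]' | sed -n 2p
python3 -m crank '[{"dx":-0.025,"dy":-0.015,"dz":0,"twist":0,"grip":-1},{"dx":-0.05,"dy":-0.03,"dz":0,"twist":0,"grip":-1},{"dx":-0.075,"dy":-0.045,"dz":0,"twist":0,"grip":-1},{"dx":-0.1,"dy":-0.06,"dz":0,"twist":0,"grip":-1},{"dx":-0.121,"dy":-0.0675,"dz":0,"twist":0,"grip":-1}]' | sed -n 2p
python3 -m crank '[{"dx":0,"dy":0,"dz":0,"twist":0,"grip":-1},{"dx":0,"dy":0,"dz":-0.02,"twist":0,"grip":-1},{"dx":0,"dy":0,"dz":-0.04,"twist":0,"grip":-1},{"dx":0,"dy":0,"dz":-0.06,"twist":0,"grip":-1},{"dx":0,"dy":0,"dz":-0.066,"twist":0,"grip":-1}]' | sed -n 2,4p
python3 -m crank '[{"dx":0,"dy":0,"dz":0,"twist":0,"grip":-1},{"dx":0,"dy":0,"dz":0,"twist":0,"grip":-1},{"dx":0,"dy":-0.006,"dz":0,"twist":0,"grip":-1},{"dx":0,"dy":-0.012,"dz":0,"twist":0,"grip":-1},{"dx":0,"dy":-0.018,"dz":0,"twist":0,"grip":-1}]' | sed -n 2,4p
```

```text
eef_pos: [0.5666, 0.2112, 0.1679]
eef_pos: [0.441, 0.1404, 0.1646]
eef_pos: [0.4417, 0.1414, 0.0964]
ee_rot: [-3.139, -0.003, -3.142]
force: [-0.4, -0.8, -0.4]
eef_pos: [0.4431, 0.1243, 0.0994]
ee_rot: [3.141, 0.001, -3.141]
force: [0.5, 0.4, -0.0]
```

```bash
python3 -m crank '[{"dx":0.003,"dy":0,"dz":0,"twist":0,"grip":-1},{"dx":0.006,"dy":0,"dz":0,"twist":0,"grip":-1},{"dx":0.009,"dy":0,"dz":0,"twist":0,"grip":-1},{"dx":0.009,"dy":0,"dz":0,"twist":0,"grip":-1},{"dx":0.009,"dy":0,"dz":0,"twist":0,"grip":-1}]' | sed -n 2,4p
for i in 1 2 3; do echo; python3 -m crank '[{"dx":0.001,"dy":0,"dz":0,"twist":0,"grip":-1},{"dx":0.001,"dy":0,"dz":0,"twist":0,"grip":-1},{"dx":0.001,"dy":0,"dz":0,"twist":0,"grip":-1},{"dx":0.001,"dy":0,"dz":0,"twist":0,"grip":-1},{"dx":0.001,"dy":0,"dz":0,"twist":0,"grip":-1}]' | sed -n 2,4p; done
```

```text
eef_pos: [0.452, 0.1247, 0.0985]
ee_rot: [-3.142, -0.0, -3.141]
force: [0.1, 0.2, 0.5]

eef_pos: [0.4524, 0.1246, 0.0984]
ee_rot: [-3.141, -0.001, -3.141]
force: [-3.4, 1.4, 1.2]

eef_pos: [0.4526, 0.1241, 0.0983]
ee_rot: [-3.141, -0.002, -3.142]
force: [-7.9, -0.2, 3.5]

eef_pos: [0.4527, 0.1237, 0.0982]
ee_rot: [-3.14, -0.004, 3.141]
force: [-12.4, 0.9, 8.3]
```

The ring's near side is confirmed (contact at x=0.4522, about 5 N/mm). I'm moving to the far (+x) side, where the wrist camera can see the ring and its slot while I roll.

```bash
python3 -m crank '[{"dx":-0.008,"dy":0,"dz":0,"twist":0,"grip":-1},{"dx":-0.01,"dy":0,"dz":0.02,"twist":0,"grip":-1},{"dx":-0.01,"dy":0,"dz":0.045,"twist":0,"grip":-1},{"dx":-0.01,"dy":0,"dz":0.065,"twist":0,"grip":-1},{"dx":0.01,"dy":-0.005,"dz":0.07,"twist":0,"grip":-1}]' | sed -n 2p
python3 -m crank '[{"dx":0.025,"dy":-0.005,"dz":0,"twist":0,"grip":-1},{"dx":0.05,"dy":-0.01,"dz":0,"twist":0,"grip":-1},{"dx":0.08,"dy":-0.016,"dz":0,"twist":0,"grip":-1},{"dx":0.105,"dy":-0.016,"dz":0,"twist":0,"grip":-1},{"dx":0.1125,"dy":-0.016,"dz":0,"twist":0,"grip":-1}]' | sed -n 2p
python3 -m crank '[{"dx":0,"dy":0,"dz":0,"twist":0,"grip":-1},{"dx":0,"dy":0.01,"dz":-0.02,"twist":0,"grip":-1},{"dx":0,"dy":0.021,"dz":-0.04,"twist":0,"grip":-1},{"dx":0,"dy":0.021,"dz":-0.06,"twist":0,"grip":-1},{"dx":0,"dy":0.021,"dz":-0.07,"twist":0,"grip":-1}]' | sed -n 2,4p
python3 -m crank '[{"dx":-0.002,"dy":0,"dz":0,"twist":0,"grip":-1},{"dx":-0.004,"dy":0,"dz":0,"twist":0,"grip":-1},{"dx":-0.007,"dy":0,"dz":0,"twist":0,"grip":-1},{"dx":-0.007,"dy":0,"dz":0,"twist":0,"grip":-1},{"dx":-0.007,"dy":0,"dz":0,"twist":0,"grip":-1}]' | sed -n 2,4p
for i in 1 2 3; do echo; python3 -m crank '[{"dx":-0.001,"dy":0,"dz":0,"twist":0,"grip":-1},{"dx":-0.001,"dy":0,"dz":0,"twist":0,"grip":-1},{"dx":-0.001,"dy":0,"dz":0,"twist":0,"grip":-1},{"dx":-0.001,"dy":0,"dz":0,"twist":0,"grip":-1},{"dx":-0.001,"dy":0,"dz":0,"twist":0,"grip":-1}]' | sed -n 2,4p; done
python3 - <<'E'
from h import *
f=arm.grab_frame("wrist"); np.save("w4.npy",f); cv2.imwrite("pics/w4.png",cv2.resize(f[:,:,::-1],(800,600),interpolation=cv2.INTER_CUBIC))
print(arm.get_state()['t'])
E
```

```text
eef_pos: [0.4651, 0.1207, 0.1725]
eef_pos: [0.5809, 0.1035, 0.1684]
eef_pos: [0.5755, 0.1248, 0.0966]
ee_rot: [-3.141, -0.002, -3.141]
force: [-0.5, 0.3, 0.3]
eef_pos: [0.5707, 0.1248, 0.0999]
ee_rot: [3.141, 0.002, -3.141]
force: [-0.2, 0.7, 0.5]

eef_pos: [0.5694, 0.1246, 0.0986]
ee_rot: [-3.142, 0.0, -3.141]
force: [0.6, -0.2, 0.0]

eef_pos: [0.5689, 0.1248, 0.0987]
ee_rot: [3.141, 0.001, -3.141]
force: [4.6, -0.8, -2.4]

eef_pos: [0.5687, 0.1251, 0.0988]
ee_rot: [3.141, 0.003, -3.141]
force: [8.4, -0.4, -4.4]
12.8
```

View pics/w4.png

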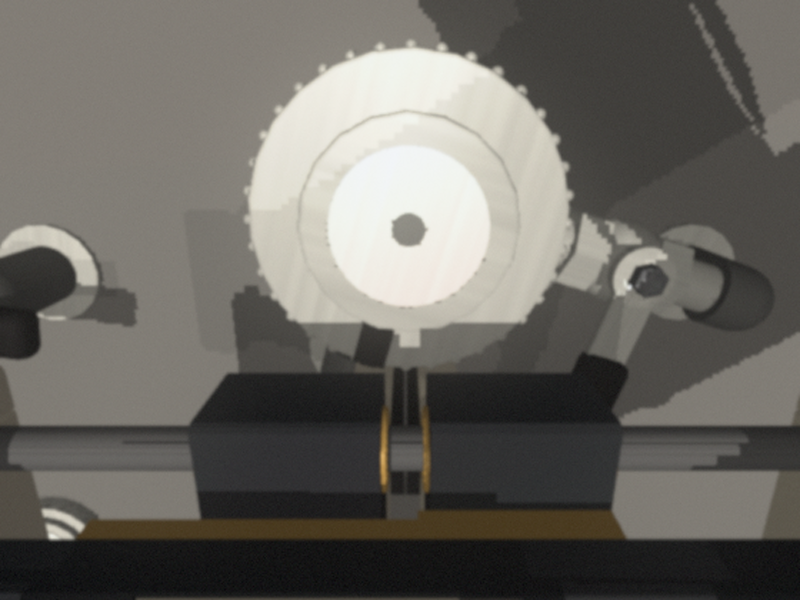

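Wrist view: cap dot at (408,230), knurl reaching the fingertip at (405,345), dark slot at (372,345). Now one test stroke, with the slot angle measured before and after.

```bash
cat > slot.py <<'E'
from h import *
def slot(turn=0):
    s=arm.get_state(); T=np.eye(4); T[:3,:3]=R.from_euler('xyz',s['ee_rot']).as_matrix(); T[:3,3]=s['eef_pos']
    T=T@np.array(cal("wrist")["tool_from_camera"]); f=arm.grab_frame("wrist"); g=f.mean(2)
    # axis from cap-top brightness: fixed estimate
    ax=np.array([.5105,.1255]); z=.114+.003*turn; out=[]
    for d in range(0,360,3):
        v=[]
        for r in (.034,.037,.040):
            p=proj("wrist",[*(ax+r*np.array([np.cos(np.radians(d)),np.sin(np.radians(d))])),z],T)
            i,j=int(round(p[1])),int(round(p[0])); v.append(g[i,j] if 0<=i<262 and 0<=j<560 else 999)
        out.append(np.max(v))
    out=np.array(out); k=np.where(out<70)[0]*3
    print("t",s['t'],"slot deg (dark):",[(int(x),int(out[x//3])) for x in k],"F",s['force'].round(1))
if __name__=="__main__":
    import sys; slot(float(sys.argv[1]) if len(sys.argv)>1 else 0)
E
python3 slot.py
python3 -m crank '[{"dx":0.006,"dy":0,"dz":0,"twist":0,"grip":-1},{"dx":0.006,"dy":-0.01,"dz":0,"twist":0,"grip":-1},{"dx":0.006,"dy":-0.021,"dz":0,"twist":0,"grip":-1},{"dx":0.006,"dy":-0.021,"dz":0,"twist":0,"grip":-1},{"dx":0.006,"dy":-0.021,"dz":0,"twist":0,"grip":-1}]' | sed -n 2,4p
python3 slot.py
python3 -m crank '[{"dx":-0.007,"dy":0,"dz":0,"twist":0,"grip":-1},{"dx":-0.007,"dy":0,"dz":0,"twist":0,"grip":-1},{"dx":-0.007,"dy":0.014,"dz":0,"twist":0,"grip":-1},{"dx":-0.007,"dy":0.028,"dz":0,"twist":0,"grip":-1},{"dx":-0.007,"dy":0.042,"dz":0,"twist":0,"grip":-1}]' | sed -n 2,4p
python3 slot.py
python3 -m crank '[{"dx":0.007,"dy":0,"dz":0,"twist":0,"grip":-1},{"dx":0.007,"dy":-0.014,"dz":0,"twist":0,"grip":-1},{"dx":0.007,"dy":-0.028,"dz":0,"twist":0,"grip":-1},{"dx":0.007,"dy":-0.042,"dz":0,"twist":0,"grip":-1},{"dx":0.007,"dy":-0.042,"dz":0,"twist":0,"grip":-1}]' | sed -n 2,4p
python3 slot.py
```

```text
t 12.8 slot deg (dark): [(339, 58), (342, 56), (345, 57), (348, 56), (351, 57)] F [ 7.5 -1.6 -4.7]
eef_pos: [0.5727, 0.1025, 0.0984]
ee_rot: [-3.141, -0.001, 3.141]
force: [0.1, 0.3, -0.1]
t 13.2667 slot deg (dark): [(339, 63), (342, 63), (345, 61), (348, 59), (351, 56)] F [ 0.1  0.3 -0.1]
eef_pos: [0.5687, 0.1467, 0.1]
ee_rot: [3.14, 0.005, -3.141]
force: [3.8, -1.0, 1.4]
t 13.7333 slot deg (dark): [(33, 64), (36, 64), (39, 64), (42, 67)] F [ 3.8 -1.   1.4]
eef_pos: [0.5723, 0.1004, 0.0983]
ee_rot: [-3.141, -0.001, 3.14]
force: [-0.6, 0.5, 0.6]
t 14.2 slot deg (dark): [] F [-0.6  0.5  0.6]
```

One stroke turned the ring about 52°, as expected for rolling without slip. Next, four more strokes, then a check.

```bash
sed -i 's/k=np.where(out<70)\[0\]\*3/k=np.sort(np.argsort(out)[:6])*3/' slot.py; python3 slot.py
for i in 1 2 3 4; do
python3 -m crank '[{"dx":-0.007,"dy":0,"dz":0,"twist":0,"grip":-1},{"dx":-0.007,"dy":0,"dz":0,"twist":0,"grip":-1},{"dx":-0.007,"dy":0.014,"dz":0,"twist":0,"grip":-1},{"dx":-0.007,"dy":0.028,"dz":0,"twist":0,"grip":-1},{"dx":-0.007,"dy":0.042,"dz":0,"twist":0,"grip":-1}]' | sed -n 4p
python3 slot.py $i
python3 -m crank '[{"dx":0.007,"dy":0,"dz":0,"twist":0,"grip":-1},{"dx":0.007,"dy":-0.014,"dz":0,"twist":0,"grip":-1},{"dx":0.007,"dy":-0.028,"dz":0,"twist":0,"grip":-1},{"dx":0.007,"dy":-0.042,"dz":0,"twist":0,"grip":-1},{"dx":0.007,"dy":-0.042,"dz":0,"twist":0,"grip":-1}]' | sed -n 4p
done; python3 slot.py 0.7
```

```text
t 14.25 slot deg (dark): [(36, 73), (39, 72), (42, 91), (45, 76), (48, 91), (357, 112)] F [-0.2 -0.5 -0.4]
force: [6.3, -0.6, -0.2]
t 14.7167 slot deg (dark): [(18, 108), (87, 93), (90, 75), (93, 77), (96, 78), (99, 80)] F [ 6.3 -0.6 -0.2]
force: [0.5, 0.3, 0.8]
force: [2.1, -1.2, 0.7]
t 15.6 slot deg (dark): [(0, 109), (15, 109), (21, 108), (144, 99), (147, 103), (150, 107)] F [ 2.1 -1.2  0.7]
force: [-0.6, -0.5, -0.3]
force: [5.8, -1.3, 0.3]
t 16.4833 slot deg (dark): [(0, 106), (195, 103), (198, 99), (201, 99), (204, 98), (357, 106)] F [ 5.8 -1.3  0.3]
force: [-0.5, 0.2, -0.4]
force: [7.3, -0.9, -0.0]
t 17.3667 slot deg (dark): [(3, 108), (252, 77), (255, 76), (258, 74), (261, 78), (354, 107)] F [ 7.3 -0.9 -0. ]
force: [-0.5, -0.3, 0.2]
t 17.8333 slot deg (dark): [(0, 112), (6, 112), (258, 90), (261, 88), (264, 86), (267, 82)] F [-0.5 -0.3  0.2]
```

```bash
for i in 1 2 3 4 5 6 7; do
python3 -m crank '[{"dx":-0.007,"dy":0,"dz":0,"twist":0,"grip":-1},{"dx":-0.007,"dy":0,"dz":0,"twist":0,"grip":-1},{"dx":-0.007,"dy":0.014,"dz":0,"twist":0,"grip":-1},{"dx":-0.007,"dy":0.028,"dz":0,"twist":0,"grip":-1},{"dx":-0.007,"dy":0.042,"dz":0,"twist":0,"grip":-1}]' | sed -n 4p
python3 slot.py 1.4
python3 -m crank '[{"dx":0.007,"dy":0,"dz":0,"twist":0,"grip":-1},{"dx":0.007,"dy":-0.014,"dz":0,"twist":0,"grip":-1},{"dx":0.007,"dy":-0.028,"dz":0,"twist":0,"grip":-1},{"dx":0.007,"dy":-0.042,"dz":0,"twist":0,"grip":-1},{"dx":0.007,"dy":-0.042,"dz":0,"twist":0,"grip":-1}]' >/dev/null
done
```

```text
force: [3.7, -1.9, 0.8]
t 18.3 slot deg (dark): [(0, 108), (309, 86), (312, 68), (315, 65), (318, 66), (321, 67)] F [ 3.7 -1.9  0.8]
force: [6.3, -0.9, 0.3]
t 19.1833 slot deg (dark): [(6, 102), (9, 57), (12, 56), (15, 53), (18, 55), (21, 63)] F [ 6.3 -0.9  0.3]
force: [0.5, 0.2, 0.3]
t 20.0667 slot deg (dark): [(9, 108), (66, 67), (69, 71), (72, 70), (75, 71), (357, 108)] F [0.5 0.2 0.3]
force: [5.5, -1.6, 1.4]
t 20.95 slot deg (dark): [(0, 107), (117, 99), (120, 88), (123, 89), (126, 90), (129, 93)] F [ 5.5 -1.6  1.4]
force: [1.1, 0.7, 1.0]
t 21.8333 slot deg (dark): [(9, 107), (15, 110), (177, 109), (180, 110), (183, 107), (351, 108)] F [1.1 0.7 1. ]
force: [6.6, -1.4, 0.5]
t 22.7167 slot deg (dark): [(12, 109), (225, 89), (228, 89), (231, 88), (234, 86), (237, 99)] F [ 6.6 -1.4  0.5]
force: [1.0, 0.6, 0.2]
t 23.6 slot deg (dark): [(282, 74), (285, 74), (288, 72), (291, 75), (294, 79), (354, 110)] F [1.  0.6 0.2]
```

The ring has turned about 663° so far. One more stroke makes 720°, then I withdraw.

```bash
python3 -m crank '[{"dx":-0.007,"dy":0,"dz":0,"twist":0,"grip":-1},{"dx":-0.007,"dy":0,"dz":0,"twist":0,"grip":-1},{"dx":-0.007,"dy":0.014,"dz":0,"twist":0,"grip":-1},{"dx":-0.007,"dy":0.028,"dz":0,"twist":0,"grip":-1},{"dx":-0.007,"dy":0.042,"dz":0,"twist":0,"grip":-1}]' | sed -n 4p
python3 slot.py 2
python3 -m crank '[{"dx":0.007,"dy":0,"dz":0,"twist":0,"grip":-1},{"dx":0.009,"dy":-0.01,"dz":0,"twist":0,"grip":-1},{"dx":0.009,"dy":-0.02,"dz":0.02,"twist":0,"grip":-1},{"dx":0.009,"dy":-0.02,"dz":0.05,"twist":0,"grip":-1},{"dx":0.009,"dy":-0.02,"dz":0.08,"twist":0,"grip":-1}]' | sed -n 2,4p
python3 -m crank '[{"dx":0.01,"dy":0,"dz":0.01,"twist":0,"grip":-1},{"dx":0.02,"dy":0,"dz":0.02,"twist":0,"grip":-1},{"dx":0.03,"dy":0,"dz":0.02,"twist":0,"grip":-1},{"dx":0.03,"dy":0,"dz":0.02,"twist":0,"grip":-1},{"dx":0.03,"dy":0,"dz":0.02,"twist":0,"grip":-1}]' | sed -n 1,4p
python3 slot.py 2
python3 - <<'E'
from h import *
f=arm.grab_frame("wrist"); cv2.imwrite("pics/w5.png",cv2.resize(f[:,:,::-1],(800,600),interpolation=cv2.INTER_CUBIC))
E
```

```text
force: [6.2, -1.5, 0.5]
t 24.4833 slot deg (dark): [(3, 106), (339, 63), (342, 58), (345, 51), (348, 56), (351, 98)] F [ 6.2 -1.5  0.5]
eef_pos: [0.574, 0.1235, 0.1782]
ee_rot: [-3.14, -0.004, 3.14]
force: [0.6, 1.8, 0.1]
t: 25.37
eef_pos: [0.6048, 0.1247, 0.1971]
ee_rot: [-3.141, -0.002, 3.141]
force: [-0.2, -0.6, -1.0]
t 25.3667 slot deg (dark): [(339, 185), (342, 91), (345, 90), (348, 89), (351, 88), (354, 139)] F [-0.2 -0.6 -1. ]
```

View pics/w5.png

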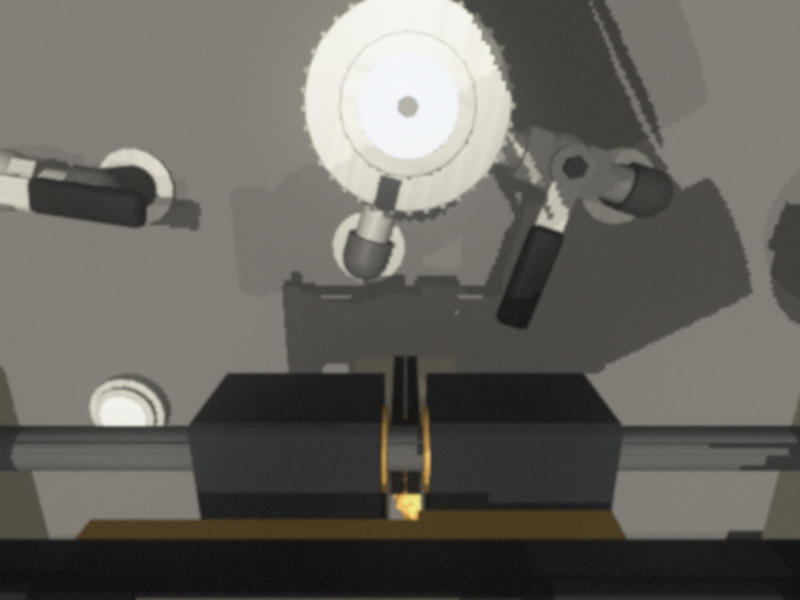

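The slot, at (388,193), is back at its starting angle of 345–348° after two full turns. The lever, from (575,167) to (515,320), is square to the pipe, and the gripper is clear of everything.

```bash
python3 -c "
from station import arm
print(arm.job_done())"
```

```text
the job is handed in; nothing more can be done
None
```

The job is handed in: the inlet lever is shut against its stop, the knurled ring is backed off two full turns by rolling (slot back at its starting angle), and I touched neither the domed pot nor the loose parts; no verdict was returned.

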